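# Lock off the gas selector on the welding bench

## Task

Shut off the gas at the console: press the sprung selector knob down and keep it down while you turn it counter-clockwise under the stop bar, until its drilled lug lies between the two ears of the fork, then let it spring fully up there. Then take the longer of the two pins from the stand, pass it through both ears and the trapped lug until its collar rests on the upper ear, and let go. Leave the shorter pin, the can and the hammer where they are.

Things in the scene. Friction and masses are not known exactly. Their poses are not given: they have to be found in the camera images.
- face_centre (a point): Where the selector's axis meets the fixed console's sloped grey face (205 x 236 mm, side strips 38 mm proud), 75 mm above the bench. z is the outward normal of the face, leaning 30 degrees from vertical to the robot's side at yaw 0; x points up the slope, y to the left. The selector turns about this z and is pressed along -z. 'Height' below means above the face along z, selector up.
- stop_bar (a point): Inner end of the fixed steel stop bar, mid-height: a beam 16 mm wide, 28 to 42 mm high over the face, reaching from 119 mm to 68 mm from the selector's axis, 0.36 rad clockwise of face x, with a post at its outer end. It blocks the lug (26 to 36 mm high) while the selector is up; pressed 9 mm or more the lug passes beneath. Axes as face_centre.
- flow_meter (a point): Middle of the top of the console's fixed flow meter, an upright tube up to 34 mm in diameter from the face's upper left corner to 275 mm above the bench. An obstacle only; z is vertical, x is the console's forward direction.
- fork (a point): Centre of the pin hole's mouth on top of the fixed fork's upper ear: 85, 0, 56 mm from face_centre in its axes (same axes here). Ears 32 mm wide, 70 to 100 mm up the slope from the selector's axis, joined by a web beyond; upper ear 46 to 56 mm high, lower 0 to 12 mm. Both holes 16 mm in diameter, square to the face.
- grip (a point): On the black selector's axis, 66 mm high when up; moves with it. Bar grip 60 mm long, 16 mm thick (pinch these faces), 40 to 88 mm high, on a disc 68 mm in diameter with top 40 mm high. z is the selector's axis, x runs along the bar towards its steel lug: an arm ending in a plate 30 x 30 x 10 mm with an 18 mm hole, 85 mm from the axis.
- selector (a joint): Angle of the selector, rad: 0 with the lug lined up in the fork; grows clockwise seen looking down on the face; end stops at -0.02 and 1.5. Starts anywhere from 0.8 to 1.4, beyond the stop bar; turn counter-clockwise to about 0. Friction of 0.04 N m keeps it where it is left. Once up in the fork the stop bar holds it below about 0.05.
- plunger (a joint): How far the selector is pressed in, m: 0 sprung up, 0.012 fully down. Takes about 3.5 N to start, 9 N fully down; springs up by itself when let go.
- pin_centre (a point): Longer pin, 102 mm: middle of its axis, 51 mm from the tip; z runs to the head. Steel shank 12 mm in diameter, 52 mm long, 5 mm chamfered tip; collar 34 mm in diameter at 52 to 57 mm from the tip; round dark head to grasp, 24 mm in diameter, 57 to 102 mm from the tip. About 130 g. Starts upright in one of the stand's holes, collar on its top.
- pin_tip (a point): The longer pin's tip (lower end of the shank), same axes. With the pin home in the fork it is 4 mm above the console's face.
- pin: The longer pin itself; its origin is the tip, as pin_tip.
- spare_centre (a point): Shorter pin, same collar and head but a shank of only 32 mm (82 mm overall), in the stand's other hole: middle of its axis, 41 mm from its tip. Leave it.
- stand: Fixed grey pin stand: block 70 x 150 x 60 mm high, origin under its centre. Its two 16 mm holes lie 38 mm either side of the centre along its y axis. Stands left or right of the console.
- vice: Fixed red bench vice, about 160 x 90 mm and 123 mm high, origin under its centre, x along the screw with the handle at -x. On the console's other side from the stand. An obstacle only.
- can_centre (a point): Upright aluminium spray can, 62 mm in diameter and 160 mm high, centre half-way up. Leave it.
- hammer: Hammer lying on the bench, handle along its x, head at +x. Leave it.
Mind the look-alikes: they are no part of the job. What is shaped like the pin but orange or yellow is not meant.

How it is judged (in metres and radians):
On the way, in this order (a step that is already met when the one before it is completed fails the run):
1. the selector is pressed in at least 9 mm while still on the far side of the stop bar (value of joint plunger above 0.009 m and value of joint selector above 0.55 rad), for 0.1 s.
2. the selector is turned with its lug between the fork's ears and has sprung up there (value of joint selector below 0.07 rad and value of joint plunger below 0.0025 m), for 0.2 s.
At the end, for the whole second after the job is handed in: Selector within 0.07 rad of the fork and up to within 2.5 mm; the long pin through both ears and the lug with its collar on the upper ear (tip less than 8 mm above the face and within 6 mm each way of the hole's axis, pin square to the face within 0.1 rad), released and at rest (all of step 2 and x of pin_tip in the frame of face_centre between 0.079 and 0.091 m and y of pin_tip in the frame of face_centre between -0.006 and 0.006 m and z of pin_tip in the frame of face_centre between -0.002 and 0.008 m and angle between the z axis of pin_tip and the z axis of face_centre, either way round below 0.1 rad and linear speed of pin below 0.02 m/s); the robot touches nothing.
It fails at once if the shorter pin is moved more than 15 mm (distance of spare_centre from where it was at the start of the episode above 0.015 m).
It fails at once if the can is moved more than 15 mm (distance of can_centre from where it was at the start of the episode above 0.015 m).
It fails at once if the hammer is moved more than 15 mm (distance of hammer from where it was at the start of the episode above 0.015 m).
It also fails if it takes over 64 s, if anything falls off the work surface, if the arm or the gripper's body presses on something with over 40 N, if the wrist force passes 120 N, or if a joint passes its speed limit or range.

## Robot

A 6-joint arm with a two-finger parallel gripper is mounted at the origin on the work surface. World frame = base frame: x ahead of the robot, y to its left, z up, the work surface at z = 0. Lengths are in mm, angles in degrees, forces in N, time in s.
With the tool pointing down it reaches from about 325 to 925 mm from the base axis. Payload 3.1 kg.
Tool frame: the origin (TCP) lies at the very end of the fingers, on their centre line; the grasp point (between the pads) lies grasp_offset behind it (grasp_offset is the distance from the TCP to the grasp point, in mm); z points along the fingers, y is the line along which they close (so a half turn about z gives the same grasp; the last joint's range is limited). The gripper opens to 85 mm and grips with 20 to 120 N. Pads are 22 mm wide; open, the fingers measure 114 mm over their backs; the gripper's body (76 mm by 85 mm) begins 54 mm behind the grasp point. The pads swing forward as they close: fully open they stand 13 mm farther back than shut.
Start: joints at [-70.886, 12.427, 92.441, -0, 75.132, -6.429], TCP at [269.509, -563.919, 231.3] pointing down, gripper open.
Joint ranges: [-157.48, 157.48], [-44.54, 120.13], [17.64, 146.25], [-64.5, 244.5], [7.68, 150.69], [-147.95, 147.95]. Speed limits (degrees/s): [159.86, 159.86, 180, 180, 180, 180].

## Interface

Orientations are given as [roll, pitch, yaw] about the fixed x, y, z axes, in that order (R = Rz(yaw) Ry(pitch) Rx(roll)).
In Python, from station import * gives the robot as it stands. Calls block until the motion is done:
- goto(position, orientation): joint-space move of the TCP to a pose.
- move_l(position, attitude=None, speed=150): straight line of the TCP; attitude=None keeps the orientation; speed is the mean speed in mm/s.
- move_j(angles): joint-space move.
- grip(opening, squeeze=None): finger opening in mm; squeeze is the grip in N (None keeps the last); returns when the fingers have stopped.
- wait(seconds).
- solve_ik(position, orientation): joint angles nearest the present ones, or None.
- get_obs(): the state.
- get_image(name): name is "scene" or "top" or "wrist"; returns the picture (480x640x3 uint8, red, green, blue); there is no depth.
- get_calibration(name): a dict with "fx", "fy", "cx", "cy" (pixels), "R" (3x3) and "t" (3): a world point X has camera coordinates R X + t; the wrist camera has in their place "mount" (4x4, takes a point from camera to tool coordinates, whose origin is the TCP and whose axes are the flange's). Camera axes: x right, y down, z forward; pixel columns grow to the right and rows downward; lengths in mm; the calibration is good to about 2 mm. The wrist camera is an equidistant fisheye: a pixel r from the principal point sees the ray r / f radians off the axis. A picture is of the moment at which its call begins: read the wrist's pose just before it. get_calibration takes no time and is no camera call.
A pose or a line that the arm cannot do raises Unreachable and nothing moves.
- sign_off(): hands the job in; it is judged then, once.
Trained networks look in the newest picture that a camera, given by its name, has taken for a name from the list of things; names that differ only in an ending like _2 or _b are one class to them, and where a whole thing is asked for, a point or a joint stands for the part that bears it (a point fixed in the world has none). Each returns a list of dicts, best first, with "score" (0 to 1); they miss things now and then, are a little off and sometimes report something else, mostly with a low value. They report only what shows in the picture. A call takes as long as a camera call. They do not tell look-alikes from the thing itself.
- spot_in(name, camera): "extent" ([centre column, centre row, width, height] in pixels, round what is visible of it).
- regions_of(name, camera): "region" (480x640 bool, what is visible of it) and "extent" ([centre column, centre row, width, height] in pixels, round what is visible of it).
The state is a dict: "t": time; "joint_pos": joint angles; "qvel": joint speeds; "effort": joint torques, N m; "tcp_pos": TCP position; "ee_rot": TCP orientation; "wrist_force": force on the tool from outside, world axes, zero at the start; "moment": the same for the moment, N m; "grip_width": finger opening in mm; "grip_force": force on a finger pad.
Only numpy, scipy, OpenCV 4.12 (cv2) and the standard library are available. Lean on these libraries where they do the work, as an engineer would, in place of code of your own. Each camera call takes 0.05 s, during which the arm holds its last target. There are 200 camera calls.

## Working session

There is one attempt and no reset: what is moved stays moved. The work goes in short steps, each a Python script; the robot and the scene stay as the last script left them, time stands still between calls to the robot, and variables do not carry over. Pictures are saved under pics/ and viewed, at most 10 in all, crops included, and the job is handed in when it is done.

```bash
ls; mkdir -p pics; python3 - <<'E'
from station import *
import cv2,numpy as np
for n in ("scene","top"):
    im=get_image(n); cv2.imwrite(f"pics/{n}0.png",im[:,:,::-1])
    c=get_calibration(n); print(n,{k:np.round(v,4).tolist() for k,v in c.items()})
    for o in ("pin","spare_centre","stand","vice","can_centre","hammer","grip","fork","stop_bar","flow_meter","selector"):
        try: print(o,[(round(d["score"],2),np.round(d["extent"]).tolist()) for d in spot_in(o,n)][:4])
        except Exception as e: print(o,repr(e)[:100])
c=get_calibration("wrist");print({k:np.round(v,4).tolist() for k,v in c.items()})
o=get_obs();print(o)
try: print(grasp_offset)
except Exception as e: print(e)
E
```

```text
pics
scene {'fx': 476.4886, 'fy': 476.4886, 'cx': 314.1854, 'cy': 239.4719, 'R': [[0.7393, 0.6733, 0.012], [0.37, -0.3913, -0.8426], [-0.5627, 0.6274, -0.5384]], 't': [-416.0139, -43.7286, 1455.9979]}
pin [(0.75, [181.0, 321.0, 13.0, 26.0]), (0.73, [196.0, 362.0, 20.0, 44.0]), (0.63, [158.0, 310.0, 17.0, 39.0]), (0.19, [379.0, 225.0, 54.0, 67.0])]
spare_centre [(0.96, [152.0, 344.0, 22.0, 27.0])]
stand [(0.6, [169.0, 353.0, 83.0, 76.0]), (0.55, [378.0, 228.0, 47.0, 52.0])]
vice [(0.91, [378.0, 224.0, 53.0, 64.0]), (0.73, [153.0, 341.0, 20.0, 24.0])]
can_centre [(0.87, [237.0, 386.0, 43.0, 87.0])]
hammer [(0.77, [443.0, 256.0, 62.0, 57.0])]
grip [(0.89, [308.0, 274.0, 47.0, 43.0])]
fork [(0.68, [236.0, 386.0, 41.0, 88.0]), (0.65, [324.0, 284.0, 141.0, 72.0])]
stop_bar [(0.67, [322.0, 285.0, 141.0, 71.0])]
flow_meter [(0.84, [323.0, 287.0, 141.0, 143.0]), (0.67, [183.0, 318.0, 16.0, 28.0])]
selector [(0.85, [308.0, 271.0, 38.0, 44.0])]
top {'fx': 433.4311, 'fy': 433.4311, 'cx': 321.691, 'cy': 240.0554, 'R': [[0.0034, -0.9998, 0.0195], [-0.993, -0.0056, -0.1178], [0.1179, -0.019, -0.992
[... 817 characters left out ...]
}
{'t': 1.2, 'joint_pos': array([-7.08857113e+01,  1.24277421e+01,  9.24430480e+01,  1.35725404e-04,
        7.51322496e+01, -6.42971209e+00]), 'qvel': array([ 0.06420657,  0.08238037,  0.01986181, -0.07179516, -0.0225061 ,
       -0.01569931]), 'effort': array([-3.25475139e-04, -3.96888328e+01, -3.04253483e+01, -1.01758310e-04,
        7.07928339e-04, -9.54913482e-07]), 'tcp_pos': array([ 269.50942051, -563.89658463,  231.27853086]), 'ee_rot': array([-1.79996994e+02, -4.70752838e-04,  2.55439660e+01]), 'wrist_force': array([-0.09159523,  0.20490741, -0.96152133]), 'moment': array([ 0.03592852, -0.0063    ,  0.02114813]), 'grip_force': 0.0, 'grip_width': 85.39112367036988}
18.700000000000003
```

```bash
python3 - <<'E'
import cv2,numpy as np
s=cv2.imread("pics/scene0.png");t=cv2.imread("pics/top0.png")
a=cv2.resize(s[200:440,120:480],None,fx=2.2,fy=2.2,interpolation=3)
b=cv2.resize(t[140:330,230:490],None,fx=3,fy=3,interpolation=3)
cv2.imwrite("pics/s1.png",a);cv2.imwrite("pics/t1.png",b);print(a.shape,b.shape)
E
```

```text
(528, 792, 3) (570, 780, 3)
```

View pics/s1.png

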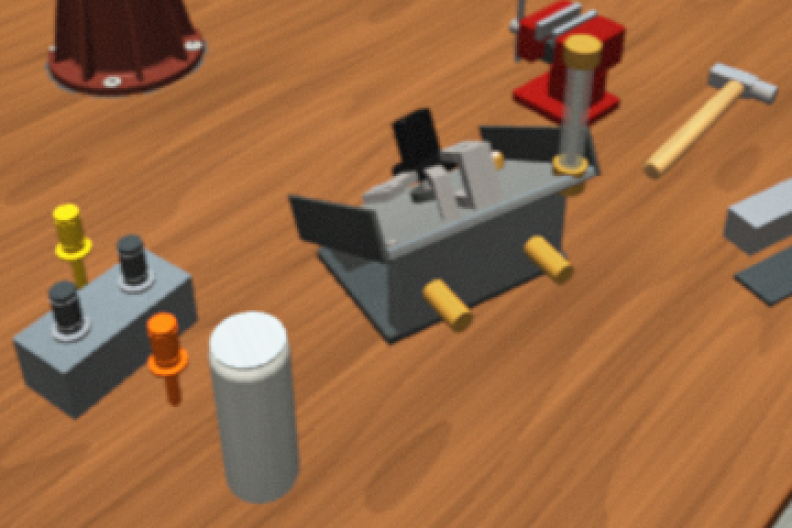

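View pics/t1.png

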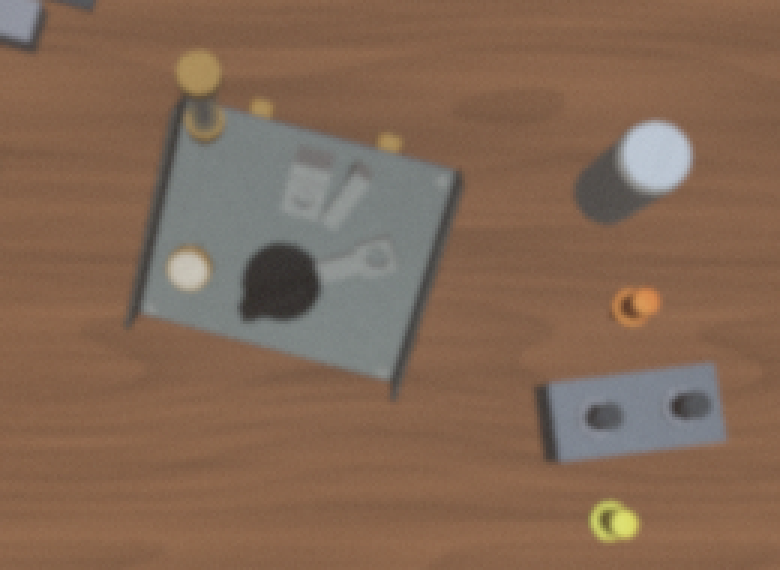

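Scene crop (s1): two dark pins in the stand, on the right near (133,263) and on the left near (66,310). Yellow (66,230) and orange (163,345) decoys stand on the bench, with the can at (250,400). Top crop (t1): dark pins at (600,415) and (690,405), fork hole (305,198), disc (282,280), lug hole (377,258), stop bar to the right of the fork. The networks call the top pin at (428,279) `pin` and the one at (459,278) `spare`, and the scene camera agrees. I'll check this close up.

```bash
cat > h.py <<'E'
from station import *
import numpy as np, cv2
from scipy.spatial.transform import Rotation as Ro
def Rf(yaw):  # face frame, yaw rad
    return Ro.from_euler('z',yaw).as_matrix()@np.array([[np.cos(np.pi/6),0,-.5],[0,1,0],[.5,0,np.cos(np.pi/6)]])
def ray(cam,px,tcp=None,rpy=None):
    c=get_calibration(cam); d=np.array([(px[0]-c["cx"])/c["fx"],(px[1]-c["cy"])/c["fy"],1.])
    if cam!="wrist":
        R=np.array(c["R"]); return -R.T@np.array(c["t"]), R.T@d
    r=np.hypot(d[0],d[1]); d=np.array([d[0]*np.sin(r)/r,d[1]*np.sin(r)/r,np.cos(r)])
    M=np.array(c["mount"]); T=Ro.from_euler('xyz',rpy,degrees=True).as_matrix()
    return T@M[:3,3]+tcp, T@M[:3,:3]@d
def at_z(cam,px,z,**k):
    o,d=ray(cam,px,**k); return o+d*(z-o[2])/d[2]
def proj(cam,X,tcp=None,rpy=None):
    c=get_calibration(cam); X=np.atleast_2d(X)
    if cam!="wrist":
        q=X@np.array(c["R"]).T+np.array(c["t"]); return np.c_[c["fx"]*q[:,0]/q[:,2]+c["cx"],c["fy"]*q[:,1]/q[:,2]+c["cy"]]
    M=np.array(c["mount"]); T=Ro.from_euler('xyz',rpy,degrees=True).as_matrix()
    q=((X-tcp)@T-M[:3,3])@M[:3,:3]; r=np.hypot(q[:,0],q[:,1]); th=np.arctan2(r,q[:,2])
    return np.c_[c["fx"]*th*q[:,0]/r+c["cx"],c["fy"]*th*q[:,1]/r+c["cy"]]
def rpy(Rm): return Ro.from_matrix(Rm).as_euler('xyz',degrees=True)
def tool(z,y):  # tool orientation from approach dir z and closing dir y
    z=np.array(z)/np.linalg.norm(z); x=np.cross(y,z); x/=np.linalg.norm(x); return np.c_[x,np.cross(z,x),z]
E
python3 - <<'E'
from h import *
from scipy.optimize import least_squares
# face-frame points seen in top picture: fork hole, disc centre, bar inner end(top), lug hole via phi
def pts(p):
    R=Rf(p[2]);c=np.array([p[0],p[1],75]);a=p[3]
    L=np.array([[85,0,56],[0,0,40],[85*np.cos(a),-85*np.sin(a),36],[68*np.cos(.36),-68*np.sin(.36),42]])
    return c+L@R.T
px=np.array([[305,198],[282,280],[377,258],[333,220]])/3+[230,140]
f0=at_z("top",px[1],110)
s=least_squares(lambda p:(proj("top",pts(p))-px).ravel(),[f0[0]+20,f0[1],-.2,1.])
print(s.x,s.fun.reshape(-1,2).round(1))
for n,e in (("pin",(600,415)),("spare",(690,405))): print(n,at_z("top",(e[0]/3+230,e[1]/3+140),90))
print("net pin",at_z("top",(428,279),90),at_z("scene",(181,321),85)," spare",at_z("top",(459,278),90),at_z("scene",(152,344),85))
print("can",at_z("top",(448,192),160),"orange",at_z("top",(433+8,242),90),"yellow",at_z("top",(433,312),50))
E
```

```text
[ 5.81830706e+02 -1.27909036e+01 -2.95133745e-01  1.01935599e+00] [[ 0.7 -0.9]
 [-0.1  0.3]
 [ 0.6 -0.2]
 [-1.2  0.8]]
pin [ 450.54868917 -281.65480184   90.        ]
spare [ 459.45063049 -359.87077636   90.        ]
net pin [ 448.8138412  -276.42362162   90.        ] [ 456.42199433 -288.47585201   85.        ]  spare [ 451.7052959  -357.00316187   90.        ] [ 470.62023229 -363.98190503   85.        ]
can [ 661.88294599 -313.22148094  160.        ] orange [ 545.10022922 -312.96302373   90.        ] yellow [ 362.92894401 -298.10068578   50.        ]
```

```bash
python3 - <<'E'
from h import *
import json
V={}
def shot(n):
    o=get_obs(); im=get_image("wrist"); cv2.imwrite(f"pics/{n}.png",im[:,:,::-1])
    V[n]=dict(tcp=o["tcp_pos"].tolist(),rpy=o["ee_rot"].tolist()); return V[n]
goto([455,-320,270],[180,0,96.5]); k=shot("w_st")
for n in ("pin","spare_centre"):
    for d in regions_of(n,"wrist")[:4]: print(n,round(d["score"],2),np.round(d["extent"]).tolist())
print("expected",proj("wrist",[[450.5,-282,105],[459.5,-360,105]],**k).round())
c=np.array([582,-13,75]);R=Rf(-.295)
ys=R@[0,-1,0]
for sgn in (1,-1):
    T=tool(-R[:,2],sgn*R[:,1]); p=c+R@[30,0,230]; q=solve_ik(p,rpy(T)); print(sgn,q, T[:,0])
T=tool(-R[:,2],-R[:,1]); q=solve_ik(c+R@[30,0,230],rpy(T))
try:
    goto(c+R@[30,0,230],rpy(T)); k=shot("w_con")
    print("exp",proj("wrist",c+np.array([[0,0,88],[85,0,56],[85*np.cos(1.02),-85*np.sin(1.02),36]])@R.T,**k).round())
except Exception as e: print(repr(e))
json.dump(V,open("V.json","w")); print(get_obs()["t"])
s=cv2.imread("pics/w_st.png");t=cv2.imread("pics/w_con.png")
E
```

```text
pin 0.9 [409.0, 222.0, 42.0, 37.0]
pin 0.56 [314.0, 172.0, 35.0, 42.0]
pin 0.56 [218.0, 175.0, 44.0, 34.0]
spare_centre 0.92 [316.0, 255.0, 33.0, 46.0]
expected [[315. 172.]
 [315. 261.]]
1 [ -2.10398269 -24.80561731 124.46173774  -9.38509969  51.5501861
 -71.24524109] [-0.82861496  0.2517881  -0.5       ]
-1 [ -2.10398269 -24.80561731 124.46173774  -9.38509969  51.5501861
 108.75475891] [ 0.82861496 -0.2517881   0.5       ]
exp [[312. 259.]
 [312. 151.]
 [390. 194.]]
4.925
```

View pics/w_st.png

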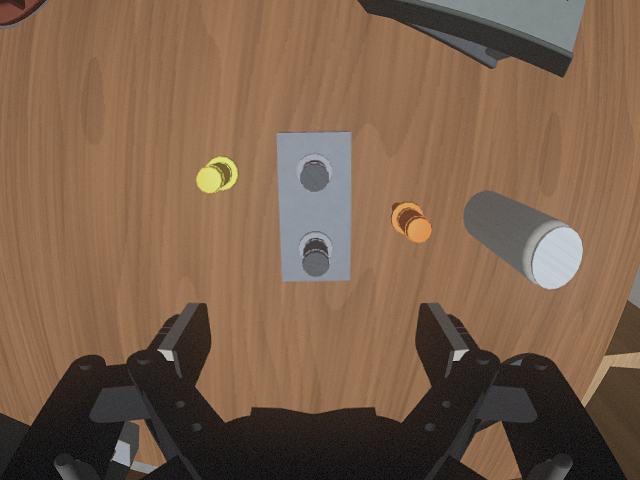

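View pics/w_con.png

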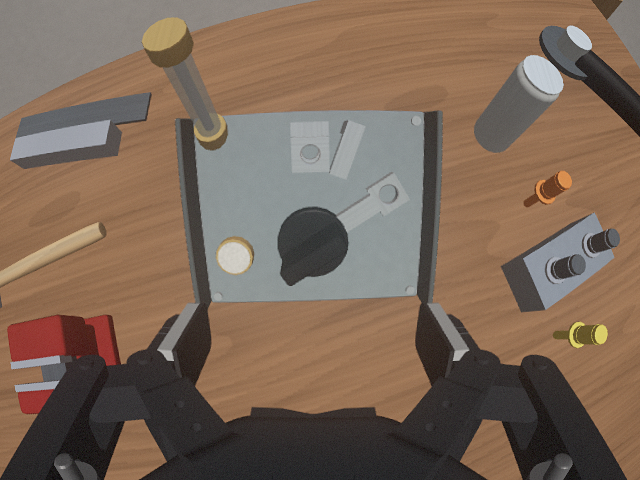

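Stand view (w_st): the two dark pins are at (314,172) and (316,255), yellow at (217,175), orange at (412,222), all as predicted. Console view (w_con): fork hole about (310,153), lug hole (389,194), disc (313,242), stop bar end (340,173). Now one close crop of each.

```bash
python3 - <<'E'
import cv2,numpy as np
t=cv2.imread("pics/w_con.png")[110:310,250:430]; s=cv2.imread("pics/w_st.png")[125:290,270:360]
t=cv2.convertScaleAbs(t,alpha=1.3,beta=15)
a=cv2.resize(t,None,fx=3,fy=3,interpolation=3); b=cv2.resize(cv2.convertScaleAbs(s,alpha=1.3,beta=20),None,fx=2.8,fy=2.8,interpolation=3)
b=cv2.copyMakeBorder(b,0,600-b.shape[0],0,0,0); cv2.imwrite("pics/crop.png",np.hstack([a,b])); print(a.shape,b.shape)
E
```

```text
(600, 540, 3) (600, 252, 3)
```

View pics/crop.png

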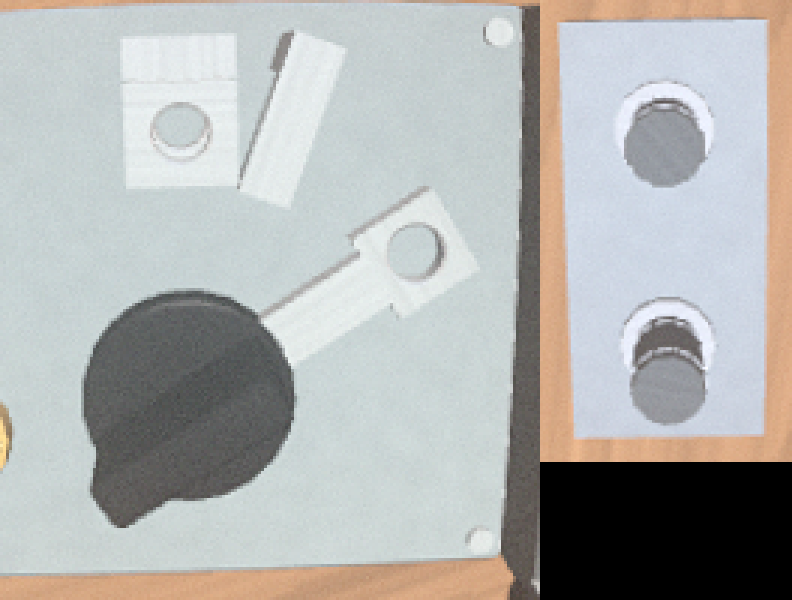

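The crop shows both dark pins fully seated. From above they differ only in perspective. The fork hole, lug hole and bar corners are sharp, so I'll refit.

```bash
python3 - <<'E'
from h import *
import json
from scipy.optimize import least_squares
V=json.load(open("V.json"));k=V["w_con"];s=V["w_st"]
def loc(a):
    b=np.array([np.cos(.36),-np.sin(.36)]);n=np.array([b[1],-b[0]])  # n to the left/right
    e=[68*b+8*n,68*b-8*n]
    u=np.array([np.cos(a),-np.sin(a)]);w=np.array([-u[1],u[0]])
    lug=[100*u+15*w,100*u-15*w]
    return np.array([[85,0,56],[70,16,56],[70,-16,56],[*(85*u),36],[*e[0],42],[*e[1],42],[*lug[0],36],[*lug[1],36],[0,0,38]])
px=np.array([[181,131.5],[126,188],[239,188],[415,251],[291,208],[240,187],[430,187],[479,270],[189,395]])/3+[250,110]
f=lambda p,full=0:(p[:2].tolist()+[75])+loc(p[3])@Rf(p[2]).T
w=np.ones(9);
def res(p): return (proj("wrist",f(p),**k)-px)
r=least_squares(lambda p:res(p).ravel(),[582,-13,-.295,1.02],loss='soft_l1')
print(r.x,res(r.x).round(1).tolist())
pt=np.array([[305,198],[282,280],[377,258]])/3+[230,140]
print("top resid",(proj("top",f(r.x)[[0,8,3]])-pt).round(1).tolist())
print("pin",at_z("wrist",(314.6,177.9),110,**s),"spare",at_z("wrist",(315.7,262.9),110,**s))
# stand corners
cs=[(558,22),(767,18),(764,436),(575,438)]
print([at_z("wrist",(270+(a-540)/2.8,125+b/2.8),60,**s).round(1).tolist() for a,b in cs])
E
```

```text
[ 5.79425373e+02 -1.18820929e+01 -2.71607053e-01  1.00509529e+00] [[0.4, 0.2], [0.3, -0.6], [0.2, -1.5], [0.2, 0.6], [-0.7, -0.1], [-0.5, 0.9], [0.5, -0.1], [-0.0, -1.0], [-0.5, 1.7]]
top resid [[-0.1, -0.0], [-0.2, 1.0], [0.1, -0.4]]
pin [ 452.37065221 -287.19686385  110.        ] spare [ 461.70943762 -360.89577424  110.        ]
[[412.8, -254.8, 60.0], [482.4, -245.6, 60.0], [502.0, -395.7, 60.0], [432.4, -404.3, 60.0]]
```

```bash
cat >> h.py <<'E'
FC=np.array([579.43,-11.88,75.]); FR=Rf(-.2716); PHI=1.005
def P(x,y,z): return FC+FR@np.array([x,y,z],float)
def TO(phi): return rpy(tool(-FR[:,2],FR@np.array([np.sin(phi),np.cos(phi),0])))
def F(n=4):  # wrist force in face axes
    a=[]
    for _ in range(n): wait(.02); a.append(get_obs()["wrist_force"])
    return FR.T@np.mean(a,0)
E
python3 - <<'E'
from h import *
print(solve_ik(P(0,0,120),TO(PHI)),solve_ik(P(0,0,30),TO(0)))
goto(P(0,0,130),TO(PHI)); grip(50,40)
f0=F(); print("f0",f0.round(2))
move_l(P(0,0,60),speed=120); move_l(P(0,0,43),speed=40)
print("down",(F()-f0).round(1))
w=grip(0,40); o=get_obs(); print("grip",o["grip_width"],o["grip_force"],(F()-f0).round(1))
for h in (40,37,34,32,31,30,29):
    move_l(P(0,0,h),speed=40); f=F()-f0; print(h,f.round(1),get_obs()["moment"].round(2),np.round(FR.T@(get_obs()["tcp_pos"]-FC),1))
    if f[2]>16: break
print(get_obs()["joint_pos"],get_obs()["t"])
E
```

```text
[ -3.82902421 -13.6269696  128.88262529 -10.03811793  35.68310961
 -14.03975914] [ -5.09397109   0.60901573 126.3237402  -12.89417475  24.02128492
 -69.09940968]
f0 [-0.14 -0.14 -0.36]
down [0.  0.1 0.7]
grip 15.37766657682186 41.005091071128845 [1.  1.5 1.4]
40 [0.8 1.9 5.4] [0.31 0.09 0.2 ] [ 0.6  0.2 40.2]
37 [0.4 2.  6.9] [0.42 0.13 0.24] [ 0.6  0.2 37.2]
34 [0.7 2.3 8.1] [0.36 0.21 0.21] [ 0.6  0.2 34.3]
32 [-0.2  2.1  8.8] [0.36 0.21 0.21] [ 0.6  0.3 32.4]
31 [-0.3  2.   9.2] [0.36 0.24 0.19] [ 0.7  0.3 31.4]
30 [-2.4  1.7 19.1] [0.37 0.61 0.15] [ 0.7  0.3 31.1]
[ -5.05479189   0.47212453 126.29354195 -12.87637616  24.15841587
 -11.51757003] 11.0333
```

```bash
python3 - <<'E'
from h import *
q=get_obs()["joint_pos"].copy(); q0=q[5]
move_l(P(0,0,30.6),speed=20)
q=get_obs()["joint_pos"].copy(); q0=q[5]
for d in (10,20,30,40,48,54,56,57.6,58.2):
    q[5]=q0-d; move_j(q); o=get_obs(); m=FR.T@o["moment"]
    print(d,(F(2)).round(1),m.round(2),np.round(FR.T@(o["tcp_pos"]-FC),1),round(o["grip_width"],1))
    if abs(m[2])>1.2: break
print(get_obs()["t"])
E
```

```text
10 [-1.1  1.   9.1] [0.25 0.43 0.07] [ 0.6  0.3 31.5] 15.4
20 [-0.8  0.5  8.1] [0.15 0.37 0.07] [ 0.7  0.2 31.5] 15.3
30 [-1.2  0.4  9.3] [0.14 0.35 0.03] [ 0.7  0.2 31.5] 15.6
40 [-1.1  0.4  9.4] [0.15 0.38 0.03] [ 0.7  0.2 31.5] 15.8
48 [-1.3 -0.1  8.7] [0.13 0.31 0.08] [ 0.7  0.2 31.5] 15.9
54 [-1.2  0.8  9.6] [0.13 0.32 0.03] [ 0.7  0.2 31.5] 15.9
56 [-1.2  0.7  8.1] [0.15 0.31 0.01] [ 0.8  0.2 31.5] 15.6
57.6 [-0.7  0.8  9.1] [0.14 0.34 0.05] [ 0.8  0.2 31.5] 15.4
58.2 [-1.1  1.1  8.3] [0.15 0.33 0.04] [ 0.8  0.2 31.5] 15.6
14.0083
```

```bash
python3 - <<'E'
from h import *
import json
T=get_obs()["ee_rot"]
for h in (38,43):
    move_l(P(.7,.2,h),speed=40); print(h,F(2).round(1),(FR.T@get_obs()["moment"]).round(2),np.round(FR.T@(get_obs()["tcp_pos"]-FC),1))
grip(50,40); move_l(P(.7,.2,110),speed=150); goto(P(20,0,230),TO(0))
o=get_obs(); im=get_image("wrist"); k=dict(tcp=o["tcp_pos"].tolist(),rpy=o["ee_rot"].tolist()); json.dump(k,open("k2.json","w"))
exp=proj("wrist",np.array([P(85,0,56),P(0,0,88),P(70,16,56)]),**k); print(exp.round(1),get_obs()["t"])
c=np.round(exp[0]).astype(int)
cv2.imwrite("pics/w2.png",im[:,:,::-1]); y0,x0=max(c[1]-110,0),max(c[0]-110,0); print(x0,y0)
cv2.imwrite("pics/w2c.png",cv2.resize(cv2.convertScaleAbs(im[y0:y0+200,x0:x0+220,::-1],alpha=1.3,beta=15),None,fx=3,fy=3,interpolation=3))
E
```

```text
38 [-0.8  1.1  5.8] [0.16 0.24 0.05] [ 0.7  0.1 38.2]
43 [0.1 0.2 3.4] [ 0.15  0.15 -0.  ] [ 0.7  0.1 43.1]
[[313.1 284.3]
 [313.1 201. ]
 [330.5 269.4]] 16.3083
203 174
```

View pics/w2c.png

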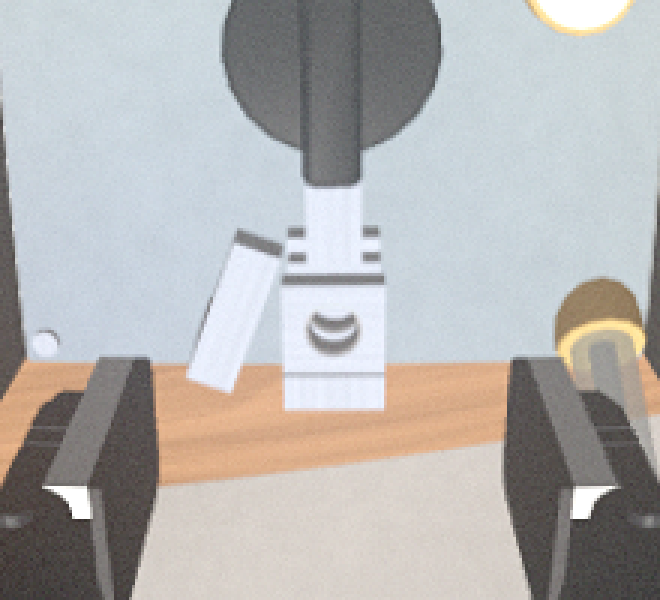

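The lug sits between the fork's ears and the holes line up: fork mouth about (333,331) in the crop, within 1 px of the prediction. Next I'll grasp the chosen pin, lift it only 9 mm and weigh it.

```bash
python3 - <<'E'
from h import *
def W(n=30):
    a=[]
    for _ in range(n): wait(.01); a.append(get_obs()["wrist_force"])
    a=np.array(a); return a.mean(0).round(3),a.std(0).round(3)
x,y=452.4,-287.3
goto(P(-20,-40,230),TO(0)) if False else None
move_l(P(-20,0,260),speed=300)
goto([x,y,200],[180,0,97.5]); grip(56,40); move_l([x,y,105],speed=200); move_l([x,y,78.5],speed=60); print("empty",W())
move_l([x,y,70],speed=60)
grip(0,40); o=get_obs(); print(o["grip_width"],o["grip_force"],W(10),o["t"])
move_l([x,y,79],speed=30); wait(.2); print("lifted",W(),get_obs()["grip_width"],get_obs()["t"])
E
```

```text
empty (array([-0.13 , -0.162,  0.091]), array([0.499, 0.423, 0.336]))
23.123260963805222 39.159448742866516 (array([-0.083,  0.129,  0.285]), array([0.246, 0.424, 0.492])) 20.2583
lifted (array([-0.037,  0.064, -1.004]), array([0.619, 0.542, 0.518])) 23.07643040453235 21.2417
```

The weight is ambiguous: 1.09 ± 0.12 N. Length can be tested by geometry instead. I'll tilt the pin gently about the hole's mouth; the long one should touch the hole wall at about 3°, the short one only beyond about 5°.

```bash
python3 - <<'E'
from h import *
def W(n=15):
    a=[]
    for _ in range(n): wait(.01); a.append(get_obs()["wrist_force"])
    return np.mean(a,0)
x,y=452.4,-287.3; M=np.array([x,y,60.]); R0=Ro.from_euler('xyz',[180,0,97.5],degrees=True).as_matrix()
ax=R0[:,0]; e=R0[:,1]; f0=W(30)
for s in (1,-1):
    for a in (1.5,2.5,3.5,4.2,4.8,5.4):
        r=Ro.from_rotvec(ax*np.radians(a*s)).as_matrix()
        move_l(M+r@[0,0,19.],rpy(r@R0),speed=20); f=W()-f0; print(s*a,"lat",round(f@e,2),f.round(1),get_obs()["moment"].round(2))
        if abs(f@e)>4: break
    move_l(M+[0,0,19.],[180,0,97.5],speed=20)
print(get_obs()["t"],get_obs()["grip_width"],W(30))
E
```

```text
1.5 lat 0.22 [ 0.2 -0.1  0. ] [-0.03 -0.01 -0.02]
2.5 lat 0.34 [ 0.4 -0.2 -0.4] [ 0.03  0.02 -0.01]
3.5 lat 0.35 [ 0.3  0.2 -0.2] [ 0.01  0.01 -0.02]
4.2 lat 0.67 [ 0.7 -0.2 -0. ] [-0.04 -0.14 -0.01]
4.8 lat 1.64 [1.6 0.2 0.1] [ 0.05 -0.44  0.01]
5.4 lat 3.09 [ 3.1  0.3 -0.4] [ 0.11 -0.77 -0.03]
-1.5 lat 0.62 [ 0.6 -0.   0. ] [-0.02  0.04 -0.  ]
-2.5 lat 0.02 [ 0.  -0.2 -0.1] [0.05 0.03 0.03]
-3.5 lat -0.98 [-0.9 -0.3 -0.5] [-0.01  0.35  0.01]
-4.2 lat -2.89 [-2.9 -0.3 -0.9] [-0.08  0.79  0.03]
-4.8 lat -4.88 [-4.8 -1.  -1. ] [-0.18  1.28  0.01]
26.1167 23.12028874220965 [-0.18248498 -0.10770268 -0.88978386]
```

Contact came at +4.1° and −3.2°, a total of about 7.3°. The long pin should give about 6° and the short one about 12.7°, so this is the long pin. Carrying it to the fork.

```bash
python3 - <<'E'
from h import *
x,y=452.4,-287.3
grip(0,70)
move_l([x,y,200],speed=150); 
goto(P(85,.4,62+110),TO(0)); move_l(P(85,.4,62+72),speed=100)
o=get_obs(); k=dict(tcp=o["tcp_pos"],rpy=o["ee_rot"]); im=get_image("wrist")
print(np.round(FR.T@(o["tcp_pos"]-FC),2),o["grip_width"],F(10).round(2),o["t"])
print("exp tip",proj("wrist",P(85,.4,72)[None],**k).round(1),"hole",proj("wrist",P(85,.4,56)[None],**k).round(1))
cv2.imwrite("pics/w3.png",cv2.resize(cv2.convertScaleAbs(im[200:400,220:420,::-1],alpha=1.3,beta=15),None,fx=3,fy=3,interpolation=3))
E
```

```text
[ 84.8   -0.27 133.4 ] 22.32920615369772 [-0.26  0.14 -0.89] 29.25
exp tip [[314.2 261.2]] hole [[314.1 252.3]]
```

View pics/w3.png

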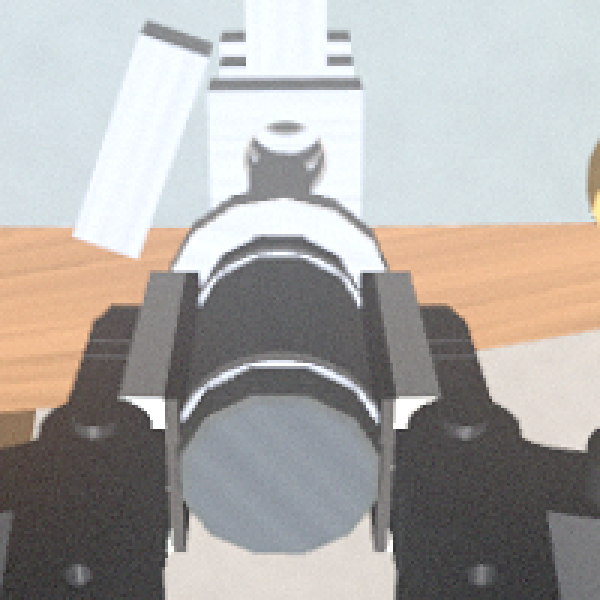

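Tip (about (283,180) in the crop) is horizontally centred on the fork hole (285,157) and the pin is straight in the grip. Inserting with force watch.

```bash
python3 - <<'E'
from h import *
f0=F(15)
for h in (64,58,54,50,46,42,38,34,30,26,22,18,14,11,8,6,5,4,3):
    move_l(P(85,.4,62+h),speed=50); f=F(5)-f0; o=get_obs()
    print(h,f.round(1),np.round(FR.T@(o["tcp_pos"]-FC),2),(FR.T@o["moment"]).round(2))
    if f[2]>6 or np.hypot(*f[:2])>10: break
print(get_obs()["t"])
E
```

```text
64 [-0.4 -0.1  0.1] [ 84.69   0.36 125.68] [ 0.07  0.33 -0.01]
58 [-0.1 -0.7 -0.1] [ 84.81   0.38 119.81] [-0.01  0.33  0.01]
54 [-0.3 -0.1  0.2] [ 84.9    0.39 115.9 ] [ 0.01  0.27 -0.03]
50 [ 0.2 -0.2 -0. ] [ 85.17   0.44 112.  ] [0.02 0.2  0.02]
46 [ 0.6  0.5 -0.4] [ 85.15   0.42 107.94] [0.06 0.15 0.03]
42 [ 0.9  0.5 -0.5] [ 85.11   0.4  103.92] [ 0.04  0.08 -0.03]
38 [ 1.4  0.5 -0.7] [85.1   0.42 99.91] [ 0.08 -0.03  0.  ]
34 [ 1.7  0.3 -1.2] [85.08  0.4  95.9 ] [ 0.09 -0.02 -0.02]
30 [ 1.6  0.3 -1.2] [85.07  0.4  91.9 ] [ 0.05 -0.08 -0.  ]
26 [ 1.8  0.5 -1.7] [85.08  0.4  87.9 ] [ 0.07 -0.13 -0.08]
22 [ 2.1  0.4 -1.1] [85.1   0.42 83.9 ] [ 0.1  -0.16 -0.05]
18 [ 2.4  0.7 -1.2] [85.13  0.42 79.91] [ 0.06 -0.14 -0.04]
14 [ 2.7  0.4 -1.8] [85.11  0.42 75.89] [ 0.09 -0.28  0.04]
11 [ 3.   0.7 -1.7] [85.12  0.41 72.91] [ 0.16 -0.18 -0.05]
8 [ 2.9  0.6 -2.3] [85.09  0.4  69.9 ] [ 0.11 -0.27  0.  ]
6 [ 3.   0.5 -1.5] [85.12  0.42 67.98] [ 0.15 -0.25  0.03]
5 [2.5 0.4 0.2] [85.15  0.42 67.06] [ 0.15 -0.19  0.01]
4 [3.  0.6 0.5] [85.13  0.44 66.02] [ 0.14 -0.18 -0.02]
3 [ 0.5 -0.6  8.8] [85.22  0.43 65.8 ] [0.08 0.24 0.  ]
36.125
```

Collar is seated at height 4. Release, retreat and check.

```bash
python3 - <<'E'
from h import *
move_l(P(85,.4,66),speed=20); grip(50); wait(.3)
move_l(P(85,.4,120),speed=100); move_l(P(20,0,240),speed=200); wait(.3)
o=get_obs(); k=dict(tcp=o["tcp_pos"],rpy=o["ee_rot"]); im=get_image("wrist"); s=get_image("scene")
e=proj("wrist",np.array([P(85,0,4+102),P(85,0,61)]),**k); print(e.round(1),o["t"],o["wrist_force"].round(1))
a=cv2.resize(im[170:350,213:413,::-1],(500,450),interpolation=3); b=cv2.resize(s[200:380,230:420-90+10,::-1],(275,450),interpolation=3)
cv2.imwrite("pics/fin.png",np.hstack([a,b]))
E
```

```text
[[313.3 304.4]
 [313.3 282.7]] 38.8833 [-0.5  0.1 -0.1]
```

View pics/fin.png

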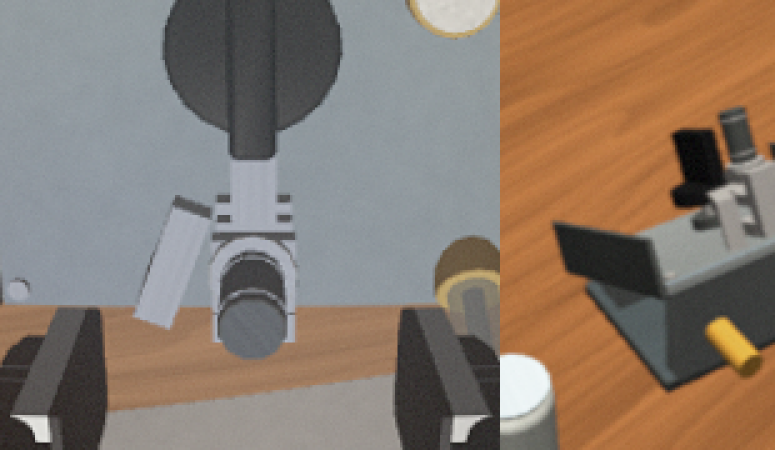

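The final picture shows the head at (252,325) in the crop, collar flat on the upper ear. It sits about 2 mm down-slope, within the hole's play, and the selector is lined up. Handing in.

```bash
python3 -c "
from station import *
print(sign_off())"
```

```text
the job is handed in; nothing more can be done
None
```

The job is handed in at about 39 s of the 64 s allowed. The selector is turned and sprung up in the fork, the long pin is through both ears and the lug with its collar on the upper ear, and the arm is clear; the hand-in returned no verdict.

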